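Stack the tea-for-one set on its saucer

TASK

Put the tea-for-one set together on its saucer, building up from the bottom: first stand the handled cup on the saucer, then sit the teapot in the cup's mouth, then hang the steel infuser in the teapot, and last put on the lid. Cup handle and teapot handle must both point to the robot's left, towards the banding wheel, so the spout points right. It is fired ware: lower each piece until it rests before letting go, leave the saucer standing where it is, and do not shift the beaker, the glaze jar or the green jar cap.

Things in the scene. Friction and masses are not known exactly. Their poses are not given: they have to be found in the camera images.
- saucer_mid (a point): Saucer: round shallow white dish standing on the bench, 124 mm across, 16 mm high at the rim. Its flat inner floor, where the cup's foot goes, is 5 mm above the bench and about 72 mm across. This point is on its axis, 8 mm above the bench (3 mm above the inner floor). z up; its y axis points to the robot's left, x straight ahead.
- cup_mid (a point): Cup: white, one loop handle, 54 mm high, upright, 160 g. Straight round body, outer diameter 64 mm from 23 mm height to the rim; foot 44 mm across; mouth 56 mm across inside, wall 4 mm. Point: on its axis, half-way up (27 mm above the foot's underside). +z up, +y out through the handle, which reaches 59 mm from the axis.
- pot_mid (a point): Teapot: white, lidless, 58 mm high, 240 g. Round body 66 mm across from 15 to 45 mm height; tapered foot 38 mm across. Foot enters the cup's mouth until the shoulder rests on the rim, pot's underside then 11 mm below the rim. Neck 58 mm across, 48 inside. Point: on its axis, half-way up (29 mm above its underside). +z up, +y out through the handle (62 mm from axis), -y through the spout (57 mm).
- infuser_mid (a point): Infuser: round steel basket, open end up, 48 mm high, 70 g. Basket 40 mm across (34 at the bottom edge), 34 mm deep; above it a rim band 54 mm across, 48 inside, the top 14 mm. It hangs in the teapot's neck, the band's underside (34 mm above the bottom) on the neck's edge, band above the pot. Point: on its axis, half-way up (24 mm above its bottom). +z up.
- lid_mid (a point): Teapot lid: white, round, knob up, 40 mm high, 70 g. Plug below 41 mm across (34 at its bottom edge), 8 mm deep: it drops into the infuser's band until the disc's underside rests on the band. Disc 62 mm across, domed, 8 to 18 mm height. Knob 18 to 40 mm height, 20 mm across (neck 14 mm below 26 mm). Point: on its axis, half-way up (20 mm above its bottom). +z up.
- beaker_mid (a point): Bystander, leave alone: tall white beaker without a handle, 60 mm across, 80 mm high; the point is on its axis, half-way up.
- glaze_jar_mid (a point): Bystander, leave alone: round glaze jar with a brass screw cap, 72 mm across, 94 mm high; the point is on its axis, half-way up.
- jar_cap: Bystander, leave alone: flat green jar cap without a knob, 60 mm across, 12 mm high, lying on the bench; origin at the centre of its underside.
Not all that is in view belongs to the job. Leave any purple look-alike of the part that bears pot_mid alone.

How it is judged:
By the outcome, as a careful person would: the job done as asked, in the order asked, and still so for the second after the job is handed in, with the robot touching nothing.
It also fails if it takes over 120 s, if anything falls off the work surface, if the arm or the gripper's body presses on something with over 40 N, if the wrist force passes 120 N, or if a joint passes its speed limit or range.

ROBOT

A 6-joint arm with a two-finger parallel gripper is mounted at the origin on the work surface. World frame = base frame: x ahead of the robot, y to its left, z up, the work surface at z = 0. Lengths are in m, angles in rad, forces in N, time in s.
With the tool pointing down it reaches from about 0.425 to 0.95 m from the base axis. Payload 14.7 kg.
Tool frame: the origin (TCP) lies midway between the tips of the shut fingers; the grasp point (between the pads) lies 19 mm behind it (arm.pinch_z is the distance from the TCP to the grasp point, in m); z points along the fingers, y is the line along which they close (so a half turn about z gives the same grasp; the last joint's range is limited). The gripper opens to 85 mm and grips with 20 to 120 N. Pads are 22 mm wide; open, the fingers measure 114 mm over their backs; the gripper's body (76 mm by 85 mm) begins 54 mm behind the grasp point. The pads swing forward as they close: fully open they stand 13 mm farther back than shut.
Start: joints at [1.174, 0.48, 1.596, -0, 1.065, -0.047], TCP at [0.223, 0.611, 0.231] pointing down, gripper open.
Joint ranges: [-2.75, 2.75], [-0.82, 2.05], [0.23, 2.67], [-1.56, 4.7], [0.09, 2.69], [-2.92, 2.92]. Speed limits (rad/s): [1.89, 1.89, 2.39, 3.01, 3.01, 3.01].

INTERFACE

Orientations are given as a rotation vector (axis times angle).
In Python, from bench import arm, optics gives the robot as it stands.
- The arm moves only by the tool arm_command, never from a script. Its argument "increments" is a list of rows, each an object of numbers: "grip": the finger opening in m, from 0 to 0.0854; "tx", "ty", "tz": the shift along the world's x, y, z in m; "spin": the turn about the world's z in rad. In form: [{"grip": .., "tx": .., "ty": .., "tz": .., "spin": ..}, ...]. A call has 1 to 12 rows; each row shifts and turns the commanded pose from where the row before left it; what a row does not reach is not made up. A row lasts 1/10 s, in which the tool goes at most 50 mm and 8.59 degrees, less where a joint would pass 70% of its speed; a pose out of reach is approached as far as the arm can. A call with a gripper value outside its range is refused whole. The fingers move at their own pace and stop on an object; "grip_force" is the grip in N (left out, the last holds). Time passes only in rows, so rows that do not move let the fingers close. It gives the time, the measured TCP pose, the force, the opening and the grip force at its end, in the units of the state.
- arm.get_obs(): the state, without advancing time (a new reading comes with each control period).
- optics.camera(name): name is "scene" or "top" or "wrist"; returns a dict with "img" (400x640x3 uint8, red, green, blue), "fx", "fy", "cx", "cy" (pixels), "position" and "rotation" of the camera in the world; the wrist camera has in their place "hand_eye" (4x4, takes a point from camera to tool coordinates, whose origin is the TCP and whose axes are the flange's). Camera axes: x right, y up, looking along -z (the intrinsics and any distortion apply to the point x, -y, -z); pixel columns grow to the right and rows downward; lengths in m; the calibration is good to about 2 mm. A picture is of the moment at which its call begins: read the wrist's pose just before it. There is no depth.
- arm.hand_in(): hands the job in; it is judged then, once.
Trained networks look in a picture, given as the dict that the camera call returned (one of the last four; its "shot" number tells which), for a name from the list of things; names that differ only in an ending like _2 or _b are one class to them, and where a whole thing is asked for, a point or a joint stands for the part that bears it (a point fixed in the world has none). Each returns a list of dicts, best first, with "p" (0 to 1); they miss things now and then, are a little off and sometimes report something else, mostly with a low value. They report only what shows in the picture. A call takes as long as a camera call. They do not tell look-alikes from the thing itself.
- optics.find_in(thing, picture): "point" ([column, row] in pixels, amid what is visible of it).
- optics.outline_of(thing, picture): "pixels" (400x640 bool, what is visible of it) and "point" ([column, row] in pixels, amid what is visible of it).
- optics.landmark_of(thing, picture): "point" ([column, row] in pixels: a listed point, or the origin of a listed thing).
The state is a dict: "clock": time; "joints": joint angles; "joint_vel": joint speeds; "effort": joint torques, N m; "eef_pos": TCP position; "orientation": TCP orientation; "ft_force": force on the tool from outside, world axes, zero at the start; "torque": the same for the moment, N m; "width": finger opening in m; "gripper_force": force on a finger pad.
Only numpy, scipy, OpenCV 4.12 (cv2) and the standard library are available. Lean on these libraries where they do the work, as an engineer would, in place of code of your own. Each camera call takes 0.05 s, during which the arm holds its last target. There are 200 camera calls.

## Working session

There is one attempt and no reset: what is moved stays moved. The work goes in short steps, Python scripts to look and compute and a tool call to move; the robot and the scene stay as the last step left them, time stands still between calls to the robot, and variables do not carry over. Pictures are saved under pics/ and viewed, at most 14 in all, crops included, and the job is handed in when it is done.

Besides the shell and the picture viewer there is one more tool, called after ">>>" as name(argument=value, ...) on one line, values as JSON. arm_command: Moves the arm, as the interface text tells. Its arguments: {"type":"object","properties":{"increments":{"type":"array","items":{"type":"object","properties":{"grip":{"type":"number"},"tx":{"type":"number"},"ty":{"type":"number"},"tz":{"type":"number"},"spin":{"type":"number"}}}},"grip_force":{"type":"number"}},"required":["increments"]}

```bash
ls; mkdir -p pics
cat > h.py <<'E'
import numpy as np, cv2
from scipy.spatial.transform import Rotation as R
from bench import arm, optics
def shot(n):
    o=arm.get_obs(); c=optics.camera(n)
    if 'hand_eye' in c:
        T=np.eye(4);T[:3,:3]=R.from_rotvec(o['orientation']).as_matrix();T[:3,3]=o['eef_pos']
        M=T@np.array(c['hand_eye']); c['P'],c['Rm']=M[:3,3],M[:3,:3]
    else:
        c['P']=np.array(c['position']); r=np.array(c['rotation']); c['Rm']=r if r.shape==(3,3) else R.from_rotvec(r).as_matrix()
    return c
def ray(c,p):
    d=np.array([(p[0]-c['cx'])/c['fx'],-(p[1]-c['cy'])/c['fy'],-1.]); return c['Rm']@d
def atz(c,p,z):
    d=ray(c,p); return c['P']+d*(z-c['P'][2])/d[2]
def pix(c,X):
    q=c['Rm'].T@(np.array(X)-c['P']); return [c['cx']+c['fx']*q[0]/-q[2], c['cy']-c['fy']*q[1]/-q[2]]
def save(c,n,img=None):
    cv2.imwrite('pics/'+n+'.png',cv2.cvtColor(c['img'] if img is None else img,cv2.COLOR_RGB2BGR))
Z=dict(saucer_mid=.008,cup_mid=.027,pot_mid=.029,infuser_mid=.024,lid_mid=.020,beaker_mid=.04,glaze_jar_mid=.047,jar_cap=0.)
E
python3 - <<'E'
from h import *
np.set_printoptions(precision=4,suppress=True)
for n in ['scene','top']:
    c=shot(n); save(c,n+'0'); print(n,[k for k in c if k!='img'],c['P'],c['fx'])
    for t,z in Z.items():
        for d in optics.landmark_of(t,c)[:3]: print(t,round(d['p'],2),np.round(d['point']),atz(c,d['point'],z)[:2])
E
```

```text
pics
scene ['fx', 'fy', 'cx', 'cy', 'position', 'rotation', 'shot', 'P', 'Rm'] [ 1.262  -0.5148  0.7626] 447.6538956031019
saucer_mid 0.63 [411. 172.] [0.4615 0.2945]
saucer_mid 0.5 [224. 239.] [ 0.4467 -0.2916]
cup_mid 0.95 [334. 255.] [ 0.6492 -0.1017]
pot_mid 0.82 [224. 240.] [ 0.4726 -0.3006]
pot_mid 0.82 [182. 213.] [ 0.3243 -0.3549]
infuser_mid 0.75 [334. 203.] [0.4833 0.0069]
lid_mid 0.72 [414. 216.] [0.6336 0.1547]
beaker_mid 0.81 [462. 192.] [0.6406 0.314 ]
jar_cap 0.82 [380. 252.] [0.6771 0.0129]
top ['fx', 'fy', 'cx', 'cy', 'position', 'rotation', 'shot', 'P', 'Rm'] [0.3711 0.0072 1.3908] 499.23246977242997
saucer_mid 0.95 [209. 206.] [0.4635 0.2827]
cup_mid 0.74 [351. 140.] [ 0.635  -0.1145]
pot_mid 0.78 [422. 197.] [ 0.4695 -0.3044]
pot_mid 0.58 [442. 252.] [ 0.3198 -0.3533]
infuser_mid 0.65 [313. 199.] [ 0.4729 -0.0058]
lid_mid 0.63 [259. 144.] [0.6308 0.1407]
beaker_mid 0.56 [191. 141.] [0.6404 0.3241]
beaker_mid 0.26 [256. 141.] [0.6358 0.1457]
glaze_jar_mid 0.74 [432. 135.] [ 0.6398 -0.3359]
glaze_jar_mid 0.32 [420. 197.] [ 0.47   -0.2957]
jar_cap 0.92 [308. 135.] [0.6562 0.0047]
jar_cap 0.34 [351. 139.] [ 0.6436 -0.1167]
```

View pics/scene0.png

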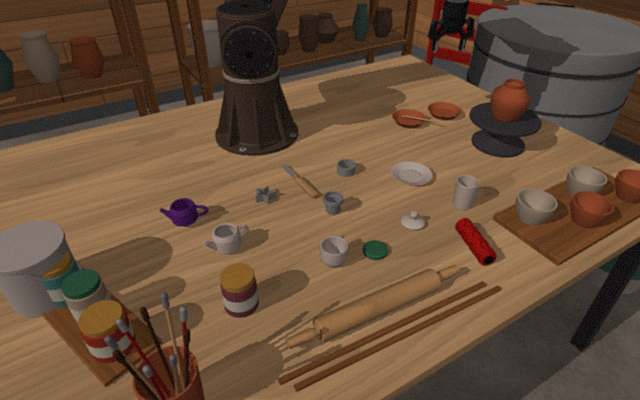

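View pics/top0.png

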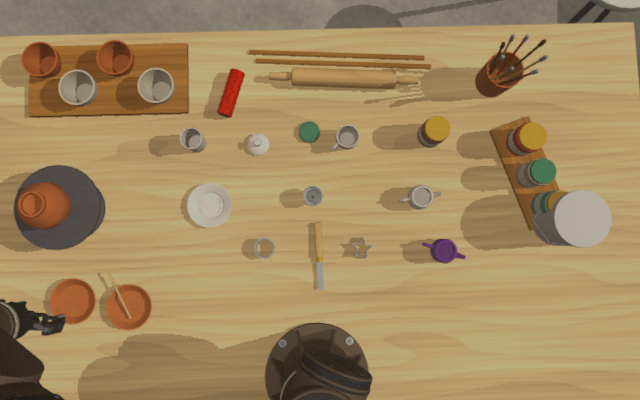

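Run:
```python
from h import *
print(arm.get_obs(), arm.pinch_z)
c=shot('wrist'); print(c['hand_eye'],c['fx'],c['P'],c.keys())
```

```text
{'clock': 0.9, 'joints': array([ 1.17436951e+00,  4.80173440e-01,  1.59631547e+00,  1.44850962e-05,
        1.06512977e+00, -4.66118862e-02]), 'joint_vel': array([ 7.63754903e-04, -6.57333872e-06, -8.33497117e-04,  2.75979266e-04,
       -3.28731355e-05,  1.00801793e-03]), 'effort': array([-4.47011786e-03, -9.50481105e+01, -4.30626225e+01, -2.79072083e-04,
        1.29618482e-03,  1.92543922e-05]), 'eef_pos': array([0.22274441, 0.6106175 , 0.23130802]), 'orientation': array([-5.46698291e-01, -3.09364054e+00,  3.55137879e-05]), 'ft_force': array([-0.11327495, -0.60096127,  0.20157493]), 'torque': array([ 0.02329179, -0.01127917, -0.02165583]), 'gripper_force': 0.0, 'width': 0.0851555441849931} 0.0187
[[-1.07222733e-03  9.58505506e-01  2.85072001e-01  7.18161503e-02]
 [ 9.99999167e-01  8.22704996e-04  9.95043951e-04  3.81688100e-04]
 [ 7.19224946e-04  2.85072831e-01 -9.58505589e-01 -1.42338490e-01]
 [ 0.00000000e+00  0.00000000e+00  0.00000000e+00  1.00000000e+00]] 296.0955402337016 [0.1554118  0.63559238 0.3736475 ] dict_keys(['img', 'fx', 'fy', 'cx', 'cy', 'hand_eye', 'shot', 'P', 'Rm'])
```

The scene view shows the white pot at (228,238), the purple decoy at (183,212), the cup at (334,252), the lid at (414,218), the saucer at (411,174) and the infuser at (333,203). In the top view the cup handle points lower-left, at about (336,148). I can't tell yet which side the pot handle is on. I'll pass over the saucer and look on the way to the cup.

>>> arm_command(increments=[{"tx":0.0267,"ty":-0.0362},{"tx":0.0267,"ty":-0.0362},{"tx":0.0267,"ty":-0.0362},{"tx":0.0267,"ty":-0.0362},{"tx":0.0267,"ty":-0.0362},{"tx":0.0267,"ty":-0.0362},{"tx":0.0267,"ty":-0.0362},{"tx":0.0267,"ty":-0.0362},{"tx":0.0267,"ty":-0.0362},{}], grip_force=40)

```text
invalid input at $.increments[0]: expected keys grip, tx, ty, tz, spin
```

```bash
cat >> h.py <<'E'
np.set_printoptions(precision=4,suppress=True)
def look(things,name=None):
    c=shot('wrist'); o=arm.get_obs(); Rt=R.from_rotvec(o['orientation']).as_matrix()
    print('tcp',o['eef_pos'],'yaw',np.degrees(np.arctan2(Rt[1,1],Rt[0,1])),'t',o['clock'],'F',o['ft_force'],'w',o['width'])
    for t in things:
        t,z=(t,Z[t]) if isinstance(t,str) else t
        for d in optics.landmark_of(t,c)[:2]: print(t,round(d['p'],2),np.round(d['point']),atz(c,d['point'],z)[:2])
    if name: save(c,name)
    return c
E
python3 - <<'E'
from h import *
c=look(['saucer_mid'],'w1')
m=optics.outline_of('saucer_mid',c)[0]['pixels'].astype('uint8')
cs,_=cv2.findContours(m,cv2.RETR_EXTERNAL,cv2.CHAIN_APPROX_NONE); k=max(cs,key=cv2.contourArea)[:,0]
P=np.array([atz(c,p,.016)[:2] for p in k]); print(cv2.minEnclosingCircle(P.astype('float32')),len(k),k.min(0),k.max(0))
e=cv2.fitEllipse(P.astype('float32')); print(e)
E
```

```text
tcp [0.2227 0.6106 0.2313] yaw 69.9598755066685 t 1.0 F [ 0.6111 -0.2144 -0.1105] w 0.08544948732863765
saucer_mid 0.6 [175. 385.] [0.467  0.2764]
((0.44726255536079407, 0.25471869111061096), 0.039229560643434525) 112 [137 365] [173 399]
((0.4487323462963104, 0.2529895603656769), (0.052253223955631256, 0.07354801893234253), 69.36874389648438)
```

>>> arm_command(increments=[{"grip":0.085,"tx":0.0267,"ty":-0.0362,"tz":0,"spin":0},{"grip":0.085,"tx":0.0267,"ty":-0.0362,"tz":0,"spin":0},{"grip":0.085,"tx":0.0267,"ty":-0.0362,"tz":0,"spin":0},{"grip":0.085,"tx":0.0267,"ty":-0.0362,"tz":0,"spin":0},{"grip":0.085,"tx":0.0267,"ty":-0.0362,"tz":0,"spin":0},{"grip":0.085,"tx":0.0267,"ty":-0.0362,"tz":0,"spin":0},{"grip":0.085,"tx":0.0267,"ty":-0.0362,"tz":0,"spin":0},{"grip":0.085,"tx":0.0267,"ty":-0.0362,"tz":0,"spin":0},{"grip":0.085,"tx":0.0267,"ty":-0.0362,"tz":0,"spin":0},{"grip":0.085,"tx":0,"ty":0,"tz":0,"spin":0}], grip_force=40)

```text
clock: 2.1
eef_pos: [0.4658, 0.2811, 0.2315]
orientation: [0.553, 3.091, -0.001]
ft_force: [-0.9, -0.2, 0.8]
width: 0.0849
gripper_force: 0.0
```

```bash
cat >> h.py <<'E'
def circ(c,t,z):
    m=optics.outline_of(t,c)[0]['pixels'].astype('uint8')
    cs,_=cv2.findContours(m,cv2.RETR_EXTERNAL,cv2.CHAIN_APPROX_NONE); k=max(cs,key=cv2.contourArea)[:,0]
    P=np.array([atz(c,p,z)[:2] for p in k]).astype('float32')
    print(t,'circle',cv2.minEnclosingCircle(P),'ell',cv2.fitEllipse(P)); return m,P
E
python3 - <<'E'
from h import *
c=look(['saucer_mid'],'w1'); circ(c,'saucer_mid',.016)
E
```

```text
tcp [0.4645 0.2828 0.2314] yaw 69.74053841923563 t 2.15 F [-0.5343  0.3648 -0.3902] w 0.08517548988638787
saucer_mid 0.62 [319. 172.] [0.4673 0.2791]
saucer_mid circle ((0.4704451858997345, 0.28248628973960876), 0.0619836263358593) ell ((0.4700795114040375, 0.28252092003822327), (0.1211172342300415, 0.12137249112129211), 82.084228515625)
```

>>> arm_command(increments=[{"grip":0.085,"tx":0.0193,"ty":-0.0437,"tz":-0.006,"spin":-0.052},{"grip":0.085,"tx":0.0193,"ty":-0.0437,"tz":-0.006,"spin":-0.052},{"grip":0.085,"tx":0.0193,"ty":-0.0437,"tz":-0.006,"spin":-0.052},{"grip":0.085,"tx":0.0193,"ty":-0.0437,"tz":-0.006,"spin":-0.052},{"grip":0.085,"tx":0.0193,"ty":-0.0437,"tz":-0.006,"spin":-0.052},{"grip":0.085,"tx":0.0193,"ty":-0.0437,"tz":-0.006,"spin":-0.052},{"grip":0.085,"tx":0.0193,"ty":-0.0437,"tz":-0.006,"spin":-0.052},{"grip":0.085,"tx":0.0193,"ty":-0.0437,"tz":-0.006,"spin":-0.052},{"grip":0.085,"tx":0.0193,"ty":-0.0437,"tz":-0.006,"spin":-0.052},{"grip":0.085,"tx":0,"ty":0,"tz":0,"spin":0}])

```text
clock: 3.25
eef_pos: [0.6387, -0.1118, 0.1763]
orientation: [1.254, 2.879, -0.001]
ft_force: [-0.3, 0.3, -0.6]
width: 0.085
gripper_force: 0.0
```

Run:
```python
from h import *
c=look(['cup_mid'],'w2')
m,P=circ(c,'cup_mid',.03)
# white rim ellipse: distance transform core of mask = body
dt=cv2.distanceTransform(m,cv2.DIST_L2,5); print('core',np.unravel_index(dt.argmax(),dt.shape)[::-1],dt.max())
```

```text
tcp [ 0.6375 -0.1094  0.1765] yaw 43.04734297252733 t 3.3 F [-0.602   0.651  -0.3738] w 0.08504712397550174
cup_mid 0.68 [331. 179.] [ 0.6425 -0.099 ]
cup_mid circle ((0.642128050327301, -0.09304038435220718), 0.04919141158461571) ell ((0.6454923152923584, -0.10012736916542053), (0.06515014171600342, 0.09023918211460114), 37.6038818359375)
core (np.int64(332), np.int64(187)) 33.556595
```

View pics/w2.png

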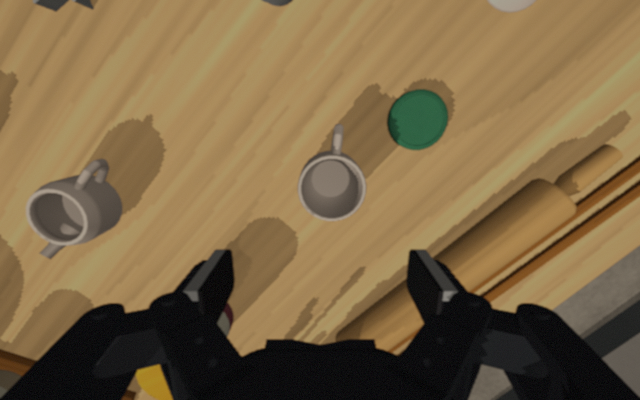

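The cup rim is centred at about (332,186), with its handle tip at (338,128), almost straight up the picture. The pot shows a loop handle at (95,170) and a spout at (47,252).

Run:
```python
from h import *
c=look([])
m=optics.outline_of('cup_mid',c)[0]['pixels'].astype('uint8')
mo=cv2.morphologyEx(m,cv2.MORPH_OPEN,cv2.getStructuringElement(cv2.MORPH_ELLIPSE,(31,31)))
k=max(cv2.findContours(mo,0,1)[0],key=cv2.contourArea)[:,0]
for z in(.054,.048):
  P=np.array([atz(c,p,z)[:2] for p in k]).astype('float32'); print(cv2.fitEllipse(P),cv2.minEnclosingCircle(P))
a=atz(c,(332,186),.054);b=atz(c,(338,127),.03);print(a,b,np.degrees(np.arctan2(b[1]-a[1],b[0]-a[0])))
h=atz(c,(97,165),.03);s=atz(c,(47,252),.045);print('pot h,s',h,s,np.degrees(np.arctan2(h[1]-s[1],h[0]-s[0])))
ys,xs=np.nonzero(m&~cv2.dilate(mo,np.ones((5,5))));print('handle px',xs.mean(),ys.mean(),ys.min(),xs[ys<ys.min()+5].mean())
```

```text
tcp [ 0.6364 -0.1066  0.1772] yaw 43.255330149949614 t 3.45 F [-0.2184 -0.5892  0.1393] w 0.08492421884609624
((0.642283022403717, 0.10339388251304626), (0.013786278665065765, 0.0425843819975853), 132.60647583007812) ((0.6388581991195679, 0.10650874674320221), 0.019799932837486267)
((0.6435167193412781, 0.10695632547140121), (0.014097966253757477, 0.04354714974761009), 132.6064910888672) ((0.6400144100189209, 0.11014162003993988), 0.020245330408215523)
[ 0.6407 -0.0948  0.054 ] [ 0.6097 -0.0529  0.03  ] 126.5154584041186
pot h,s [ 0.4617 -0.2416  0.03  ] [ 0.4782 -0.3453  0.045 ] 99.05036550679975
handle px 537.625 1.125 0 537.625
```

>>> arm_command(increments=[{"grip":0.085,"tx":0.0045,"ty":0.011,"tz":-0.02,"spin":-0.06},{"grip":0.085,"tx":0,"ty":0,"tz":-0.02,"spin":0},{"grip":0.085,"tx":0,"ty":0,"tz":0,"spin":0},{"grip":0.085,"tx":0,"ty":0,"tz":0,"spin":0}])

```text
clock: 3.9
eef_pos: [0.6411, -0.0964, 0.1378]
orientation: [-1.332, -2.845, 0.0]
ft_force: [-0.6, 0.5, 0.7]
width: 0.0851
gripper_force: 0.0
```

Run:
```python
from h import *
c=look(['cup_mid'],'w3')
m=[d for d in optics.outline_of('cup_mid',c) if abs(d['point'][0]-320)<100][0]['pixels'].astype('uint8')
mo=cv2.morphologyEx(m,cv2.MORPH_OPEN,cv2.getStructuringElement(cv2.MORPH_ELLIPSE,(41,41)))
k=max(cv2.findContours(mo,0,1)[0],key=cv2.contourArea)[:,0]
print(k.min(0),k.max(0))
for z in(.054,.048):
  P=np.array([atz(c,p,z)[:2] for p in k]).astype('float32'); print(cv2.fitEllipse(P),cv2.minEnclosingCircle(P))
a=cv2.minEnclosingCircle(P)[0]
ys,xs=np.nonzero(m&~cv2.dilate(mo,np.ones((5,5))));
t=(xs[ys<ys.min()+6].mean(),ys.min()); b=atz(c,t,.03); print('handle px',t,b,np.degrees(np.arctan2(b[1]-a[1],b[0]-a[0])),arm.get_obs()['eef_pos'])
```

```text
tcp [ 0.6415 -0.0968  0.1383] yaw 39.780947888644924 t 3.95 F [-0.7407 -0.5104 -0.5606] w 0.08516206539421009
cup_mid 0.97 [318. 200.] [ 0.6424 -0.1004]
[281 167] [357 247]
((0.6432904601097107, -0.09924829751253128), (0.06168349087238312, 0.06738509237766266), 36.893131256103516) ((0.6433655619621277, -0.09857894480228424), 0.034123457968235016)
((0.6445589661598206, -0.10080451518297195), (0.06332021206617355, 0.06917309015989304), 36.89316177368164) ((0.6446360349655151, -0.10011740773916245), 0.035026244819164276)
handle px (np.float64(323.36538461538464), np.int64(138)) [ 0.6111 -0.0553  0.03  ] 126.80452833365183 [ 0.6418 -0.0973  0.1386]
```

View pics/w3.png

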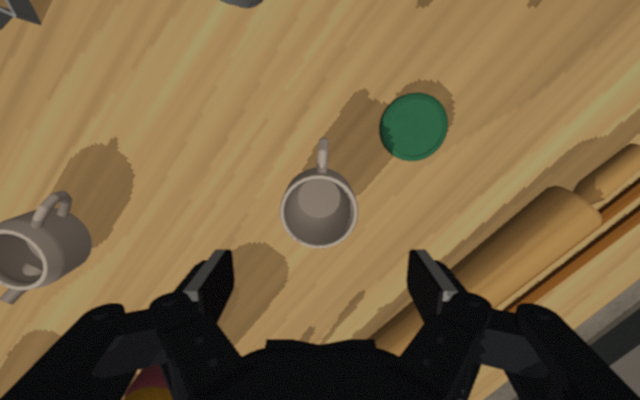

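The cup rim spans columns 281–357 and is centred at (319,210), with the handle tip at (323,138). I'm aligning and going down to grasp it.

>>> arm_command(increments=[{"grip":0.085,"tx":0.001,"ty":-0.002,"tz":-0.03,"spin":-0.045},{"grip":0.085,"tx":0,"ty":0,"tz":-0.03,"spin":0},{"grip":0.085,"tx":0,"ty":0,"tz":-0.03,"spin":0},{"grip":0.085,"tx":0,"ty":0,"tz":-0.03,"spin":0},{"grip":0.085,"tx":0,"ty":0,"tz":0,"spin":0},{"grip":0.055,"tx":0,"ty":0,"tz":0,"spin":0},{"grip":0.055,"tx":0,"ty":0,"tz":0,"spin":0},{"grip":0.055,"tx":0,"ty":0,"tz":0,"spin":0},{"grip":0.055,"tx":0,"ty":0,"tz":0,"spin":0}], grip_force=40)

```text
clock: 4.95
eef_pos: [0.6436, -0.0997, 0.0194]
orientation: [1.397, 2.81, 0.001]
ft_force: [-0.5, 0.7, 9.6]
width: 0.0617
gripper_force: 44.9
```

>>> arm_command(increments=[{"grip":0.055,"tx":0,"ty":0,"tz":0.02,"spin":0},{"grip":0.055,"tx":0,"ty":0,"tz":0.04,"spin":0},{"grip":0.055,"tx":-0.0194,"ty":0.0424,"tz":0.02,"spin":-0.072},{"grip":0.055,"tx":-0.0194,"ty":0.0424,"tz":0,"spin":-0.072},{"grip":0.055,"tx":-0.0194,"ty":0.0424,"tz":0,"spin":-0.072},{"grip":0.055,"tx":-0.0194,"ty":0.0424,"tz":0,"spin":-0.072},{"grip":0.055,"tx":-0.0194,"ty":0.0424,"tz":0,"spin":-0.072},{"grip":0.055,"tx":-0.0194,"ty":0.0424,"tz":0,"spin":-0.072},{"grip":0.055,"tx":-0.0194,"ty":0.0424,"tz":0,"spin":-0.072},{"grip":0.055,"tx":-0.0194,"ty":0.0424,"tz":0,"spin":-0.072},{"grip":0.055,"tx":-0.0194,"ty":0.0424,"tz":0,"spin":-0.072},{"grip":0.055,"tx":0,"ty":0,"tz":0,"spin":0}])

```text
clock: 6.15
eef_pos: [0.4661, 0.2861, 0.0982]
orientation: [-2.22, -2.223, -0.003]
ft_force: [0.1, -0.5, -1.5]
width: 0.0618
gripper_force: 44.4
```

Run:
```python
from h import *
c=look(['cup_mid','saucer_mid'],'w4'); circ(c,'saucer_mid',.016)
```

```text
tcp [0.4671 0.2841 0.0981] yaw 0.208767990580969 t 6.2 F [ 0.5124 -0.9919 -1.2992] w 0.061717921546785036
cup_mid 0.85 [318. 262.] [0.4657 0.2424]
saucer_mid 0.71 [322. 205.] [0.4688 0.2845]
saucer_mid circle ((0.46963340044021606, 0.2823801636695862), 0.06148108094930649) ell ((0.4703817665576935, 0.2934795618057251), (0.09227892756462097, 0.1223529726266861), 90.31295013427734)
```

View pics/w4.png

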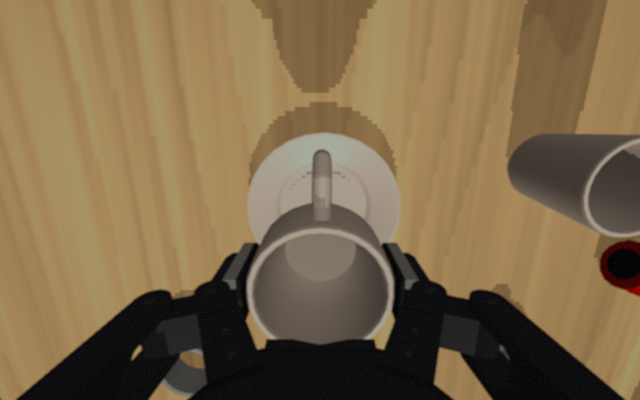

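The cup is held with its handle straight up the image (+y), its rim is at (320,290), and the saucer lies below it. I'm lowering it in steps.

>>> arm_command(increments=[{"grip":0.055,"tx":0.001,"ty":0,"tz":-0.025,"spin":0},{"grip":0.055,"tx":0,"ty":0,"tz":-0.025,"spin":0},{"grip":0.055,"tx":0,"ty":0,"tz":-0.015,"spin":0},{"grip":0.055,"tx":0,"ty":0,"tz":-0.005,"spin":0},{"grip":0.055,"tx":0,"ty":0,"tz":0,"spin":0},{"grip":0.055,"tx":0,"ty":0,"tz":-0.002,"spin":0},{"grip":0.055,"tx":0,"ty":0,"tz":0,"spin":0}])

```text
clock: 7.05
eef_pos: [0.4695, 0.2815, 0.0257]
orientation: [2.222, 2.221, 0.002]
ft_force: [0.9, 0.3, -1.3]
width: 0.0619
gripper_force: 44.5
```

>>> arm_command(increments=[{"grip":0.055,"tx":0,"ty":0,"tz":-0.001,"spin":0},{"grip":0.055,"tx":0,"ty":0,"tz":-0.001,"spin":0},{"grip":0.055,"tx":0,"ty":0,"tz":0,"spin":0}])

```text
clock: 7.35
eef_pos: [0.4694, 0.2818, 0.0243]
orientation: [2.221, 2.221, 0.002]
ft_force: [-3.4, -3.1, 22.2]
width: 0.0618
gripper_force: 46.9
```

>>> arm_command(increments=[{"grip":0.055,"tx":0,"ty":0,"tz":0.0005,"spin":0},{"grip":0.068,"tx":0,"ty":0,"tz":0,"spin":0},{"grip":0.08,"tx":0,"ty":0,"tz":0,"spin":0},{"grip":0.085,"tx":0,"ty":0,"tz":0,"spin":0},{"grip":0.085,"tx":0,"ty":0,"tz":0.03,"spin":0},{"grip":0.085,"tx":0,"ty":0,"tz":0.04,"spin":0},{"grip":0.085,"tx":0,"ty":0,"tz":0.03,"spin":0},{"grip":0.085,"tx":0,"ty":0,"tz":0,"spin":0},{"grip":0.085,"tx":0,"ty":0,"tz":0,"spin":0}])

```text
clock: 8.25
eef_pos: [0.4692, 0.2817, 0.1241]
orientation: [2.221, 2.221, 0.002]
ft_force: [-0.7, -0.4, -0.9]
width: 0.0851
gripper_force: 0.0
```

Run:
```python
from h import *
c=look([('cup_mid',.032)],'w5'); circ(c,'saucer_mid',.016)
m=[d for d in optics.outline_of('cup_mid',c) if abs(d['point'][0]-320)<100][0]['pixels'].astype('uint8')
mo=cv2.morphologyEx(m,cv2.MORPH_OPEN,cv2.getStructuringElement(cv2.MORPH_ELLIPSE,(41,41)))
k=max(cv2.findContours(mo,0,1)[0],key=cv2.contourArea)[:,0]
print(k.min(0),k.max(0))
P=np.array([atz(c,p,.059)[:2] for p in k]).astype('float32'); print(cv2.fitEllipse(P),cv2.minEnclosingCircle(P))
```

```text
tcp [0.4687 0.2814 0.1233] yaw -0.0006999486852051254 t 8.3 F [-0.958  -0.7394 -0.4971] w 0.08513595131041365
cup_mid 0.91 [320. 203.] [0.4696 0.2814]
saucer_mid circle ((0.46996262669563293, 0.282199889421463), 0.061560630798339844) ell ((0.469918817281723, 0.2824457287788391), (0.12046980857849121, 0.12145451456308365), 112.28083801269531)
[279 166] [362 254]
((0.4702393710613251, 0.2822062373161316), (0.06200065091252327, 0.06783279776573181), 1.8214912414550781) ((0.46997684240341187, 0.28279054164886475), 0.03448878228664398)
```

View pics/w5.png

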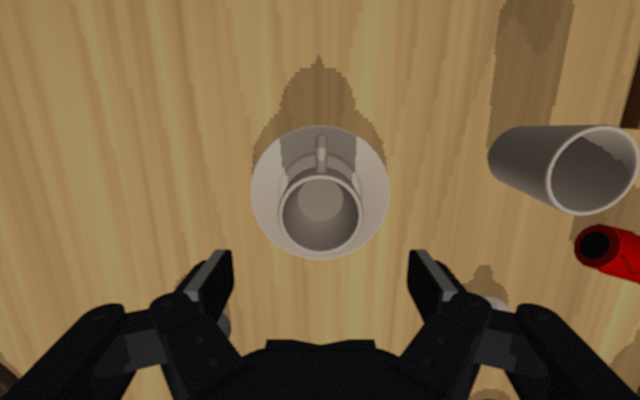

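The cup stands centred on the saucer, rim at (320,212), handle straight up (+y). Next is the pot.

>>> arm_command(increments=[{"grip":0.085,"tx":0,"ty":-0.0485,"tz":0.003,"spin":0.013},{"grip":0.085,"tx":0,"ty":-0.0485,"tz":0.003,"spin":0.013},{"grip":0.085,"tx":0,"ty":-0.0485,"tz":0.003,"spin":0.013},{"grip":0.085,"tx":0,"ty":-0.0485,"tz":0.003,"spin":0.013},{"grip":0.085,"tx":0,"ty":-0.0485,"tz":0.003,"spin":0.013},{"grip":0.085,"tx":0,"ty":-0.0485,"tz":0.003,"spin":0.013},{"grip":0.085,"tx":0,"ty":-0.0485,"tz":0.003,"spin":0.013},{"grip":0.085,"tx":0,"ty":-0.0485,"tz":0.003,"spin":0.013},{"grip":0.085,"tx":0,"ty":-0.0485,"tz":0.003,"spin":0.013},{"grip":0.085,"tx":0,"ty":-0.0485,"tz":0.003,"spin":0.013},{"grip":0.085,"tx":0,"ty":-0.0485,"tz":0.003,"spin":0.013},{"grip":0.085,"tx":0,"ty":-0.0485,"tz":0.003,"spin":0.013}])

```text
clock: 9.65
eef_pos: [0.4681, -0.3024, 0.1587]
orientation: [-2.04, -2.387, 0.0]
ft_force: [1.0, 0.2, 0.2]
width: 0.0848
gripper_force: 0.0
```

>>> arm_command(increments=[{"grip":0.085,"tx":0,"ty":0,"tz":0,"spin":0},{"grip":0.085,"tx":0,"ty":0,"tz":0,"spin":0}])

```text
clock: 9.85
eef_pos: [0.4681, -0.3013, 0.1584]
orientation: [-2.043, -2.384, 0.0]
ft_force: [-0.3, 0.3, 0.5]
width: 0.0852
gripper_force: 0.0
```

```bash
cat >> h.py <<'E'
def body(c,t,z,ks=41):
    ds=optics.outline_of(t,c); print([(round(d['p'],2),np.round(d['point'])) for d in ds])
    m=[d for d in ds if abs(d['point'][0]-320)<100][0]['pixels'].astype('uint8')
    mo=cv2.morphologyEx(m,cv2.MORPH_OPEN,cv2.getStructuringElement(cv2.MORPH_ELLIPSE,(ks,ks)))
    k=max(cv2.findContours(mo,0,1)[0],key=cv2.contourArea)[:,0]
    P=np.array([atz(c,p,z)[:2] for p in k]).astype('float32'); print(k.min(0),k.max(0),cv2.fitEllipse(P),cv2.minEnclosingCircle(P))
    kk=max(cv2.findContours(m,0,1)[0],key=cv2.contourArea)[:,0]
    i,j=kk[:,1].argmin(),kk[:,1].argmax(); print('top px',kk[i],'bottom px',kk[j])
E
python3 - <<'E'
from h import *
c=look(['pot_mid'],'w6'); body(c,'pot_mid',.045)
E
```

```text
tcp [ 0.4682 -0.3001  0.1585] yaw 8.8731214013038 t 9.9 F [-1.0007 -0.4208 -0.5254] w 0.08519908297881752
pot_mid 0.81 [168. 221.] [ 0.3257 -0.3544]
pot_mid 0.79 [324. 188.] [ 0.4715 -0.2982]
[(0.76, array([324., 190.])), (0.7, array([167., 221.]))]
[291 150] [364 228] ((0.47449859976768494, -0.2958018183708191), (0.06492801755666733, 0.0706302672624588), 13.25967788696289) ((0.47317612171173096, -0.295725554227829), 0.03607041761279106)
top px [326 122] bottom px [323 250]
```

View pics/w6.png

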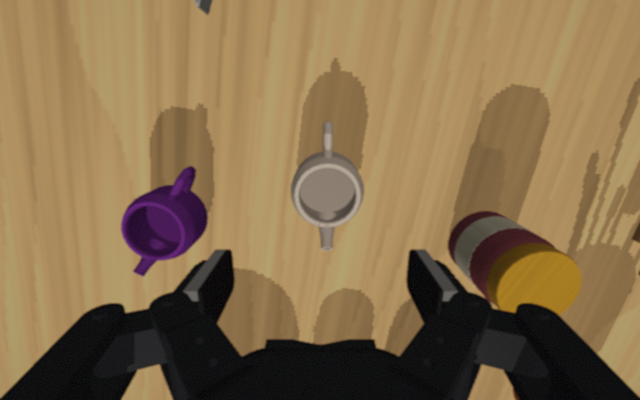

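The white pot's mouth is at (328,195), its handle at (328,122) and its spout at (326,250), so the handle is already on the +y side. The purple decoy is at (165,222), clear of the fingers. Going down to grasp the white pot.

>>> arm_command(increments=[{"grip":0.085,"tx":0.005,"ty":0.003,"tz":-0.0293,"spin":-0.015},{"grip":0.085,"tx":0,"ty":0,"tz":-0.0293,"spin":0},{"grip":0.085,"tx":0,"ty":0,"tz":-0.0293,"spin":0},{"grip":0.085,"tx":0,"ty":0,"tz":-0.0293,"spin":0},{"grip":0.085,"tx":0,"ty":0,"tz":-0.0293,"spin":0},{"grip":0.085,"tx":0,"ty":0,"tz":0,"spin":0},{"grip":0.055,"tx":0,"ty":0,"tz":0,"spin":0},{"grip":0.055,"tx":0,"ty":0,"tz":0,"spin":0},{"grip":0.055,"tx":0,"ty":0,"tz":0,"spin":0},{"grip":0.055,"tx":0,"ty":0,"tz":0,"spin":0}], grip_force=40)

```text
clock: 11.0
eef_pos: [0.4747, -0.2978, 0.0143]
orientation: [2.058, 2.371, 0.0]
ft_force: [-1.0, 2.0, 10.4]
width: 0.0637
gripper_force: 46.1
```

>>> arm_command(increments=[{"grip":0.055,"tx":0,"ty":0,"tz":0.02,"spin":0},{"grip":0.055,"tx":0,"ty":0,"tz":0.04,"spin":0},{"grip":0.055,"tx":0,"ty":0,"tz":0.04,"spin":0},{"grip":0.055,"tx":0,"ty":0,"tz":0.02,"spin":0}])

```text
clock: 11.4
eef_pos: [0.4749, -0.2982, 0.1367]
orientation: [2.057, 2.369, 0.001]
ft_force: [-0.6, -0.3, -2.0]
width: 0.0635
gripper_force: 45.6
```

>>> arm_command(increments=[{"grip":0.055,"tx":-0.0005,"ty":0.0483,"tz":0,"spin":-0.0118},{"grip":0.055,"tx":-0.0005,"ty":0.0483,"tz":0,"spin":-0.0118},{"grip":0.055,"tx":-0.0005,"ty":0.0483,"tz":0,"spin":-0.0118},{"grip":0.055,"tx":-0.0005,"ty":0.0483,"tz":0,"spin":-0.0118},{"grip":0.055,"tx":-0.0005,"ty":0.0483,"tz":0,"spin":-0.0118},{"grip":0.055,"tx":-0.0005,"ty":0.0483,"tz":0,"spin":-0.0118},{"grip":0.055,"tx":-0.0005,"ty":0.0483,"tz":0,"spin":-0.0118},{"grip":0.055,"tx":-0.0005,"ty":0.0483,"tz":0,"spin":-0.0118},{"grip":0.055,"tx":-0.0005,"ty":0.0483,"tz":0,"spin":-0.0118},{"grip":0.055,"tx":-0.0005,"ty":0.0483,"tz":0,"spin":-0.0118},{"grip":0.055,"tx":-0.0005,"ty":0.0483,"tz":0,"spin":-0.0118},{"grip":0.055,"tx":-0.0005,"ty":0.0483,"tz":0,"spin":-0.0118}])

```text
clock: 12.6
eef_pos: [0.4676, 0.2843, 0.1337]
orientation: [2.222, 2.22, 0.001]
ft_force: [1.8, 0.2, -2.4]
width: 0.0641
gripper_force: 45.5
```

>>> arm_command(increments=[{"grip":0.055,"tx":0,"ty":0,"tz":0,"spin":0},{"grip":0.055,"tx":0,"ty":0,"tz":0,"spin":0},{"grip":0.055,"tx":0,"ty":0,"tz":0,"spin":0}])

```text
clock: 12.9
eef_pos: [0.4677, 0.2814, 0.1332]
orientation: [2.222, 2.221, -0.001]
ft_force: [-0.2, -0.4, -2.2]
width: 0.0637
gripper_force: 45.4
```

Run:
```python
from h import *
c=look([],'w7'); print(c['cx'],c['cy'],c['P'])
dz=arm.get_obs()['eef_pos'][2]-.0143
for z,p in((.058,'neck'),): 
  for d in optics.landmark_of('pot_mid',c)[:1]: print(d['p'],d['point'],atz(c,d['point'],.029+dz))
print('TCP axis at neck height px',pix(c,[*arm.get_obs()['eef_pos'][:2],.058+dz]))
```

```text
tcp [0.4678 0.2811 0.1332] yaw -0.08447803361274635 t 12.95 F [ 0.2981 -0.1813 -1.6642] w 0.06398110033816953
320.01147197301975 199.36254595626187 [0.4685 0.3541 0.2755]
0.97 [320.8, 265.2] [0.4687 0.2829 0.1479]
TCP axis at neck height px [np.float64(319.1428922231821), np.float64(306.72840917556766)]
```

View pics/w7.png

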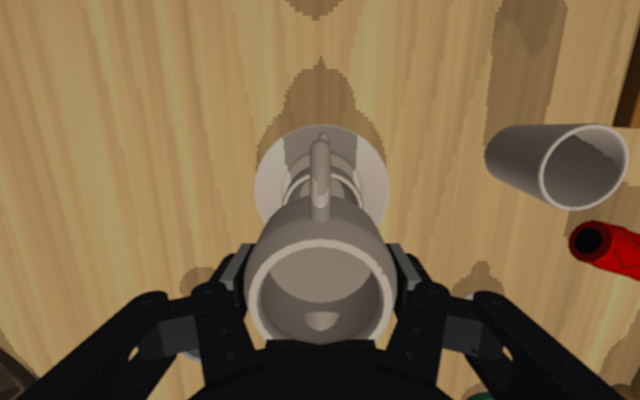

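The pot is held upright with its neck centred at (320,303) and its handle pointing at (320,150) (+y), above the cup. Lowering it in.

>>> arm_command(increments=[{"grip":0.055,"tx":0.0015,"ty":-0.0007,"tz":-0.02,"spin":0},{"grip":0.055,"tx":0,"ty":0,"tz":-0.02,"spin":0},{"grip":0.055,"tx":0,"ty":0,"tz":-0.015,"spin":0},{"grip":0.055,"tx":0,"ty":0,"tz":-0.01,"spin":0},{"grip":0.055,"tx":0,"ty":0,"tz":-0.003,"spin":0},{"grip":0.055,"tx":0,"ty":0,"tz":0,"spin":0}])

```text
clock: 13.6
eef_pos: [0.4695, 0.281, 0.065]
orientation: [-2.223, -2.22, 0.001]
ft_force: [0.7, 0.2, -2.2]
width: 0.0637
gripper_force: 45.5
```

>>> arm_command(increments=[{"grip":0.055,"tx":0,"ty":0,"tz":-0.001,"spin":0},{"grip":0.055,"tx":0,"ty":0,"tz":-0.001,"spin":0},{"grip":0.055,"tx":0,"ty":0,"tz":0,"spin":0}])

```text
clock: 13.9
eef_pos: [0.4696, 0.2815, 0.0633]
orientation: [2.222, 2.221, 0.001]
ft_force: [-0.1, -0.4, -1.8]
width: 0.0638
gripper_force: 45.5
```

>>> arm_command(increments=[{"grip":0.055,"tx":0,"ty":0,"tz":-0.001,"spin":0},{"grip":0.055,"tx":0,"ty":0,"tz":-0.0005,"spin":0},{"grip":0.055,"tx":0,"ty":0,"tz":0,"spin":0}])

```text
clock: 14.2
eef_pos: [0.4699, 0.2819, 0.0622]
orientation: [2.222, 2.221, 0.002]
ft_force: [-2.2, 1.2, 9.9]
width: 0.0639
gripper_force: 47.1
```

>>> arm_command(increments=[{"grip":0.055,"tx":0,"ty":0,"tz":0,"spin":0},{"grip":0.068,"tx":0,"ty":0,"tz":0,"spin":0},{"grip":0.08,"tx":0,"ty":0,"tz":0,"spin":0},{"grip":0.085,"tx":0,"ty":0,"tz":0,"spin":0},{"grip":0.085,"tx":0,"ty":0,"tz":0.03,"spin":0},{"grip":0.085,"tx":0,"ty":0,"tz":0.05,"spin":0},{"grip":0.085,"tx":0,"ty":0,"tz":0.05,"spin":0},{"grip":0.085,"tx":0,"ty":0,"tz":0,"spin":0},{"grip":0.085,"tx":0,"ty":0,"tz":0,"spin":0}])

```text
clock: 15.1
eef_pos: [0.47, 0.2817, 0.1927]
orientation: [2.222, 2.22, 0.004]
ft_force: [0.5, 0.3, 0.1]
width: 0.085
gripper_force: 0.0
```

Run:
```python
from h import *
c=look([('pot_mid',.077)],'w8'); body(c,'pot_mid',.106,51)
print(pix(c,[.469,.2815,.106]))
```

```text
tcp [0.4692 0.2813 0.1914] yaw -0.03670396294134013 t 15.15 F [ 0.0148 -0.4514 -0.6736] w 0.08527814134537225
pot_mid 0.9 [320. 195.] [0.4709 0.282 ]
[(0.81, array([319., 195.]))]
[282 157] [357 238] ((0.4705590605735779, 0.28635770082473755), (0.05991771072149277, 0.06674638390541077), 178.7628936767578) ((0.47006145119667053, 0.28639209270477295), 0.034125592559576035)
top px [318 128] bottom px [318 259]
[np.float64(317.7080504022814), np.float64(204.92267975822264)]
```

View pics/w8.png

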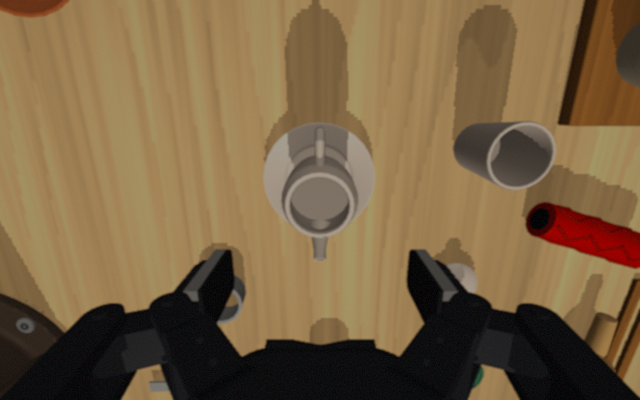

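The pot is seated level, with its neck at (319,205), the handle at the top (+y) and the spout at the bottom. On to the infuser.

>>> arm_command(increments=[{"grip":0.085,"tx":0.0013,"ty":-0.047,"tz":-0.002,"spin":0},{"grip":0.085,"tx":0.0013,"ty":-0.047,"tz":-0.009,"spin":0},{"grip":0.085,"tx":0.0013,"ty":-0.047,"tz":-0.01,"spin":0},{"grip":0.085,"tx":0.0013,"ty":-0.047,"tz":-0.01,"spin":0},{"grip":0.085,"tx":0.0013,"ty":-0.047,"tz":-0.01,"spin":0},{"grip":0.085,"tx":0.0013,"ty":-0.047,"tz":-0.01,"spin":0},{"grip":0.085,"tx":0,"ty":0,"tz":0,"spin":0},{"grip":0.085,"tx":0,"ty":0,"tz":0,"spin":0},{"grip":0.085,"tx":0,"ty":0,"tz":0,"spin":0}])

```text
clock: 16.15
eef_pos: [0.4768, 0.0, 0.1399]
orientation: [-2.221, -2.22, 0.001]
ft_force: [0.3, 0.6, 0.2]
width: 0.0852
gripper_force: 0.0
```

Run:
```python
from h import *
c=look(['infuser_mid'],'w9'); body(c,'infuser_mid',.048,25)
```

```text
tcp [0.477  0.0003 0.1402] yaw 0.026023936597545344 t 16.2 F [0.8749 0.3719 0.2519] w 0.08495721015000561
infuser_mid 0.76 [328. 196.] [ 0.4846 -0.0015]
[(0.73, array([332., 201.]))]
[298 170] [361 234] ((0.48502299189567566, -0.0005409428267739713), (0.052152764052152634, 0.054789651185274124), 2.1244795322418213) ((0.4858149588108063, -0.00036379622179083526), 0.027933917939662933)
top px [328 170] bottom px [326 234]
```

View pics/w9.png

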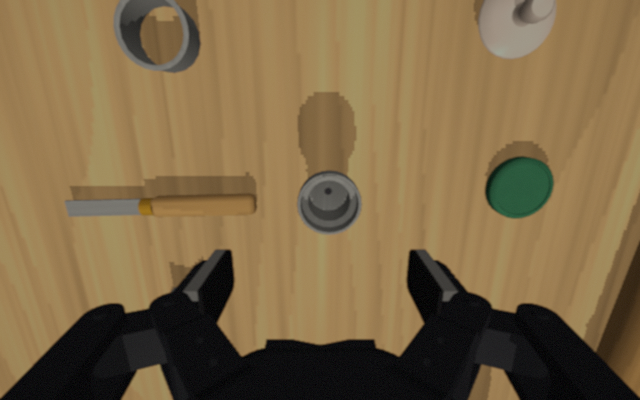

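The infuser is at (329,203), opening up. I'll grip only its rim band with the fingertips.

>>> arm_command(increments=[{"grip":0.085,"tx":0.007,"ty":-0.0013,"tz":-0.03,"spin":0},{"grip":0.085,"tx":0,"ty":0,"tz":-0.03,"spin":0},{"grip":0.085,"tx":0,"ty":0,"tz":-0.03,"spin":0},{"grip":0.085,"tx":0,"ty":0,"tz":-0.018,"spin":0},{"grip":0.085,"tx":0,"ty":0,"tz":0,"spin":0},{"grip":0.045,"tx":0,"ty":0,"tz":0,"spin":0},{"grip":0.045,"tx":0,"ty":0,"tz":0,"spin":0},{"grip":0.045,"tx":0,"ty":0,"tz":0,"spin":0},{"grip":0.045,"tx":0,"ty":0,"tz":0,"spin":0},{"grip":0.045,"tx":0,"ty":0,"tz":0,"spin":0}], grip_force=35)

```text
clock: 17.3
eef_pos: [0.4851, -0.0017, 0.0341]
orientation: [2.221, 2.22, 0.003]
ft_force: [-2.0, 2.9, 10.9]
width: 0.0526
gripper_force: 34.3
```

>>> arm_command(increments=[{"grip":0.045,"tx":0,"ty":0,"tz":0.02,"spin":0},{"grip":0.045,"tx":0,"ty":0,"tz":0.04,"spin":0},{"grip":0.045,"tx":0,"ty":0,"tz":0.04,"spin":0},{"grip":0.045,"tx":0,"ty":0,"tz":0.04,"spin":0},{"grip":0.045,"tx":-0.0026,"ty":0.0472,"tz":0,"spin":0},{"grip":0.045,"tx":-0.0026,"ty":0.0472,"tz":0,"spin":0},{"grip":0.045,"tx":-0.0026,"ty":0.0472,"tz":0,"spin":0},{"grip":0.045,"tx":-0.0026,"ty":0.0472,"tz":0,"spin":0},{"grip":0.045,"tx":-0.0026,"ty":0.0472,"tz":0,"spin":0},{"grip":0.045,"tx":-0.0026,"ty":0.0472,"tz":0,"spin":0},{"grip":0.045,"tx":0,"ty":0,"tz":0,"spin":0},{"grip":0.045,"tx":0,"ty":0,"tz":0,"spin":0}])

```text
clock: 18.5
eef_pos: [0.4683, 0.2824, 0.1733]
orientation: [2.219, 2.223, 0.001]
ft_force: [0.1, 0.4, -0.2]
width: 0.0527
gripper_force: 37.1
```

Run:
```python
from h import *
c=look([],'w10'); dz=arm.get_obs()['eef_pos'][2]-.0341
for d in optics.landmark_of('infuser_mid',c)[:1]: print(d['p'],d['point'],atz(c,d['point'],.024+dz))
print('TCP axis px at band top',pix(c,[*arm.get_obs()['eef_pos'][:2],.048+dz]))
```

```text
tcp [0.4684 0.2813 0.1732] yaw 0.027827582161857545 t 18.55 F [ 0.4816  0.1928 -0.3456] w 0.05252610096972345
0.78 [321.2, 243.7] [0.4696 0.2835 0.1631]
TCP axis px at band top [np.float64(319.20301369979984), np.float64(270.0730087173879)]
```

View pics/w10.png

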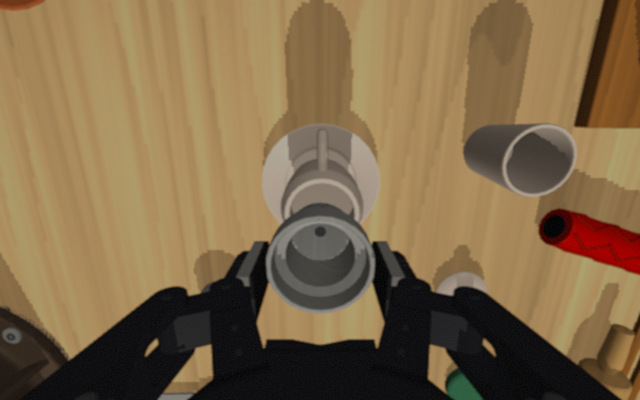

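The infuser is held level with its band at (321,260), about 1–2 mm towards +y in the grip. Correcting for that and lowering.

>>> arm_command(increments=[{"grip":0.045,"tx":0.001,"ty":-0.0015,"tz":-0.02,"spin":0},{"grip":0.045,"tx":0,"ty":0,"tz":-0.02,"spin":0},{"grip":0.045,"tx":0,"ty":0,"tz":-0.015,"spin":0},{"grip":0.045,"tx":0,"ty":0,"tz":-0.008,"spin":0},{"grip":0.045,"tx":0,"ty":0,"tz":0,"spin":0},{"grip":0.045,"tx":0,"ty":0,"tz":-0.001,"spin":0},{"grip":0.045,"tx":0,"ty":0,"tz":-0.001,"spin":0},{"grip":0.045,"tx":0,"ty":0,"tz":0,"spin":0}])

```text
clock: 19.4
eef_pos: [0.4699, 0.2799, 0.108]
orientation: [2.222, 2.22, 0.001]
ft_force: [-0.7, 0.6, -0.8]
width: 0.0526
gripper_force: 37.1
```

>>> arm_command(increments=[{"grip":0.045,"tx":0,"ty":0,"tz":-0.001,"spin":0},{"grip":0.045,"tx":0,"ty":0,"tz":-0.0005,"spin":0},{"grip":0.045,"tx":0,"ty":0,"tz":-0.0005,"spin":0},{"grip":0.045,"tx":0,"ty":0,"tz":0,"spin":0}])

```text
clock: 19.8
eef_pos: [0.4696, 0.2799, 0.1055]
orientation: [2.222, 2.221, 0.0]
ft_force: [0.2, -0.5, 0.8]
width: 0.0524
gripper_force: 37.1
```

>>> arm_command(increments=[{"grip":0.045,"tx":0,"ty":0,"tz":-0.0005,"spin":0},{"grip":0.045,"tx":0,"ty":0,"tz":-0.0005,"spin":0},{"grip":0.045,"tx":0,"ty":0,"tz":0,"spin":0}])

```text
clock: 20.1
eef_pos: [0.47, 0.28, 0.105]
orientation: [2.222, 2.221, 0.001]
ft_force: [-1.0, -0.1, 9.0]
width: 0.0522
gripper_force: 37.9
```

>>> arm_command(increments=[{"grip":0.055,"tx":0,"ty":0,"tz":0,"spin":0},{"grip":0.065,"tx":0,"ty":0,"tz":0,"spin":0},{"grip":0.08,"tx":0,"ty":0,"tz":0.001,"spin":0},{"grip":0.085,"tx":0,"ty":0,"tz":0.01,"spin":0},{"grip":0.085,"tx":0,"ty":0,"tz":0.04,"spin":0},{"grip":0.085,"tx":0,"ty":0,"tz":0.05,"spin":0},{"grip":0.085,"tx":0,"ty":0,"tz":0,"spin":0},{"grip":0.085,"tx":0,"ty":0,"tz":0,"spin":0}])

```text
clock: 20.9
eef_pos: [0.4703, 0.2802, 0.2073]
orientation: [2.221, 2.22, 0.005]
ft_force: [-0.9, 0.2, -1.1]
width: 0.0848
gripper_force: 0.0
```

Run:
```python
from h import *
c=look([('infuser_mid',.096),('lid_mid',.02)],'w11'); body(c,'infuser_mid',.120,25)
print(pix(c,[.47,.282,.12]))
```

```text
tcp [0.4695 0.2798 0.206 ] yaw -0.032962404771648766 t 20.95 F [ 0.1743 -0.468  -0.5286] w 0.08464624680794251
infuser_mid 0.92 [321. 194.] [0.4718 0.2825]
infuser_mid 0.3 [450. 280.] [0.5981 0.1953]
lid_mid 0.61 [450. 286.] [0.6368 0.1392]
[(0.8, array([323., 203.])), (0.58, array([462., 267.]))]
[287 169] [351 234] ((0.47055014967918396, 0.2811281085014343), (0.052268270403146744, 0.054693643003702164), 9.075057029724121) ((0.4707861840724945, 0.28155162930488586), 0.027956342324614525)
top px [317 169] bottom px [313 234]
[np.float64(318.5544510611565), np.float64(202.32458259966418)]
```

View pics/w11.png

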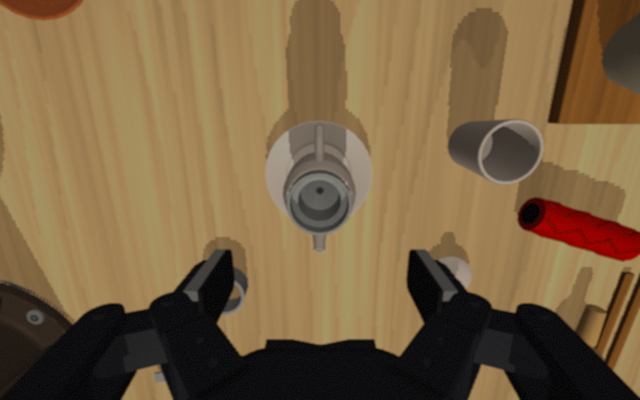

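The infuser hangs level in the neck, band centred at (319,202). Now the lid.

>>> arm_command(increments=[{"grip":0.085,"tx":0.033,"ty":-0.0276,"tz":0,"spin":0},{"grip":0.085,"tx":0.033,"ty":-0.0276,"tz":-0.016,"spin":0},{"grip":0.085,"tx":0.033,"ty":-0.0276,"tz":-0.016,"spin":0},{"grip":0.085,"tx":0.033,"ty":-0.0276,"tz":-0.016,"spin":0},{"grip":0.085,"tx":0.033,"ty":-0.0276,"tz":-0.016,"spin":0},{"grip":0.06,"tx":0,"ty":0,"tz":0,"spin":0},{"grip":0.06,"tx":0,"ty":0,"tz":0,"spin":0},{"grip":0.06,"tx":0,"ty":0,"tz":0,"spin":0}])

```text
clock: 21.9
eef_pos: [0.6337, 0.1422, 0.1409]
orientation: [-2.221, -2.22, 0.002]
ft_force: [0.7, 0.0, 0.3]
width: 0.06
gripper_force: 0.0
```

Run:
```python
from h import *
c=look(['lid_mid'],'w12'); body(c,'lid_mid',.011,25)
```

```text
tcp [0.6337 0.1426 0.1414] yaw 0.010271675530770135 t 21.95 F [-0.6795  0.1981  0.0993] w 0.060109320175444424
lid_mid 0.95 [324. 190.] [0.6383 0.1453]
[(0.66, array([324., 187.]))]
[292 155] [355 217] ((0.637406051158905, 0.14629344642162323), (0.0603489987552166, 0.06058579683303833), 118.62244415283203) ((0.6374162435531616, 0.14590923488140106), 0.031220627948641777)
top px [318 155] bottom px [323 217]
```

>>> arm_command(increments=[{"grip":0.06,"tx":0.0028,"ty":0.0027,"tz":-0.03,"spin":0},{"grip":0.06,"tx":0,"ty":0,"tz":-0.04,"spin":0},{"grip":0.05,"tx":0,"ty":0,"tz":-0.03,"spin":0},{"grip":0.05,"tx":0,"ty":0,"tz":-0.019,"spin":0},{"grip":0.04,"tx":0,"ty":0,"tz":0,"spin":0},{"grip":0.01,"tx":0,"ty":0,"tz":0,"spin":0},{"grip":0.01,"tx":0,"ty":0,"tz":0,"spin":0},{"grip":0.01,"tx":0,"ty":0,"tz":0,"spin":0},{"grip":0.01,"tx":0,"ty":0,"tz":0,"spin":0},{"grip":0.01,"tx":0,"ty":0,"tz":0,"spin":0}], grip_force=35)

```text
clock: 23.05
eef_pos: [0.6382, 0.1447, 0.0237]
orientation: [2.221, 2.22, 0.002]
ft_force: [-1.9, 1.2, 9.1]
width: 0.0188
gripper_force: 35.0
```

>>> arm_command(increments=[{"grip":0.01,"tx":0,"ty":0,"tz":0.02,"spin":0},{"grip":0.01,"tx":0,"ty":0,"tz":0.04,"spin":0},{"grip":0.01,"tx":0,"ty":0,"tz":0.04,"spin":0},{"grip":0.01,"tx":0,"ty":0,"tz":0.045,"spin":0},{"grip":0.01,"tx":-0.0337,"ty":0.0273,"tz":0,"spin":0},{"grip":0.01,"tx":-0.0337,"ty":0.0273,"tz":0,"spin":0},{"grip":0.01,"tx":-0.0337,"ty":0.0273,"tz":0,"spin":0},{"grip":0.01,"tx":-0.0337,"ty":0.0273,"tz":0,"spin":0},{"grip":0.01,"tx":-0.0337,"ty":0.0273,"tz":0,"spin":0},{"grip":0.01,"tx":0,"ty":0,"tz":0,"spin":0},{"grip":0.01,"tx":0,"ty":0,"tz":0,"spin":0},{"grip":0.01,"tx":0,"ty":0,"tz":0,"spin":0}])

```text
clock: 24.25
eef_pos: [0.4697, 0.2809, 0.1679]
orientation: [2.222, 2.22, 0.001]
ft_force: [0.3, 0.2, -0.7]
width: 0.0184
gripper_force: 34.6
```

Run:
```python
from h import *
c=look([],'w13'); dz=arm.get_obs()['eef_pos'][2]-.0237
for d in optics.landmark_of('lid_mid',c)[:1]: print(d['p'],d['point'],atz(c,d['point'],.02+dz))
body(c,'lid_mid',.010+dz,25)
```

```text
tcp [0.4699 0.2806 0.1677] yaw -0.0810943443814841 t 24.3 F [ 0.3807 -0.225  -1.0416] w 0.0184718910397682
0.94 [320.8, 250.5] [0.4708 0.2809 0.164 ]
[(0.85, array([321., 231.]))]
[267 190] [370 288] ((0.4698050320148468, 0.2858699858188629), (0.05179346725344658, 0.05920716002583504), 179.1873016357422) ((0.47020938992500305, 0.28203481435775757), 0.03110194392502308)
top px [312 190] bottom px [318 288]
```

View pics/w13.png

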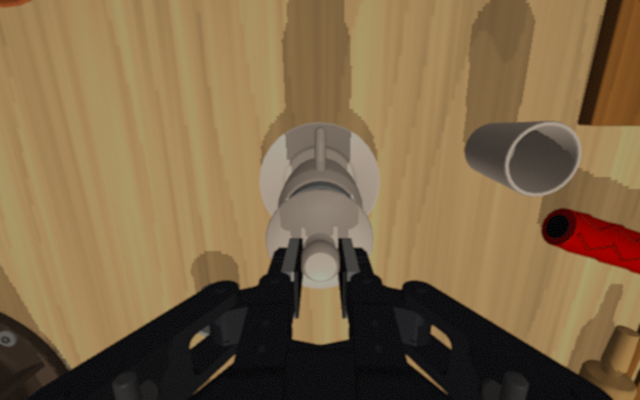

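The lid is held level with its knob at (320,260), centred over the infuser within about 1 mm. Lowering.

>>> arm_command(increments=[{"grip":0.01,"tx":0,"ty":0,"tz":-0.01,"spin":0},{"grip":0.01,"tx":0,"ty":0,"tz":-0.01,"spin":0},{"grip":0.01,"tx":0,"ty":0,"tz":-0.006,"spin":0},{"grip":0.01,"tx":0,"ty":0,"tz":-0.002,"spin":0},{"grip":0.01,"tx":0,"ty":0,"tz":-0.001,"spin":0},{"grip":0.01,"tx":0,"ty":0,"tz":-0.001,"spin":0},{"grip":0.01,"tx":0,"ty":0,"tz":0,"spin":0}])

```text
clock: 25.1
eef_pos: [0.469, 0.2811, 0.1376]
orientation: [2.222, 2.221, 0.0]
ft_force: [0.9, -0.4, -0.3]
width: 0.0182
gripper_force: 34.6
```

>>> arm_command(increments=[{"grip":0.01,"tx":0,"ty":0,"tz":-0.001,"spin":0},{"grip":0.01,"tx":0,"ty":0,"tz":-0.0007,"spin":0},{"grip":0.01,"tx":0,"ty":0,"tz":-0.0005,"spin":0},{"grip":0.01,"tx":0,"ty":0,"tz":0,"spin":0}])

```text
clock: 25.5
eef_pos: [0.469, 0.2811, 0.1354]
orientation: [2.222, 2.221, 0.0]
ft_force: [0.5, 1.9, 0.4]
width: 0.0182
gripper_force: 34.7
```

>>> arm_command(increments=[{"grip":0.01,"tx":0,"ty":0,"tz":-0.0005,"spin":0},{"grip":0.01,"tx":0,"ty":0,"tz":-0.0005,"spin":0},{"grip":0.01,"tx":0,"ty":0,"tz":0,"spin":0}])

```text
clock: 25.8
eef_pos: [0.4693, 0.2812, 0.1346]
orientation: [2.222, 2.221, 0.001]
ft_force: [-0.1, -0.9, 6.0]
width: 0.0186
gripper_force: 35.2
```

Resting (6 N). Release gently, then rise.

>>> arm_command(increments=[{"grip":0.023,"tx":0,"ty":0,"tz":0,"spin":0},{"grip":0.035,"tx":0,"ty":0,"tz":0,"spin":0},{"grip":0.05,"tx":0,"ty":0,"tz":0.001,"spin":0},{"grip":0.05,"tx":0,"ty":0,"tz":0.01,"spin":0},{"grip":0.06,"tx":0,"ty":0,"tz":0.03,"spin":0},{"grip":0.06,"tx":0,"ty":0,"tz":0.05,"spin":0},{"grip":0.06,"tx":0,"ty":-0.03,"tz":0.03,"spin":0},{"grip":0.06,"tx":0,"ty":-0.04,"tz":0,"spin":0},{"grip":0.06,"tx":0,"ty":-0.04,"tz":0,"spin":0},{"grip":0.06,"tx":0,"ty":0,"tz":0,"spin":0},{"grip":0.06,"tx":0,"ty":0,"tz":0,"spin":0}])

```text
clock: 26.9
eef_pos: [0.4691, 0.1704, 0.2561]
orientation: [2.224, 2.218, 0.001]
ft_force: [0.1, 0.2, 0.6]
width: 0.0599
gripper_force: 0.0
```

Run:
```python
from h import *
c=look([('lid_mid',.132)]); s=shot('scene')
p=lambda z:pix(s,[.4695,.2815,z]); print('lid top px',p(.152),'saucer',p(.0))
a=cv2.resize(s['img'][90:240,340:500],None,fx=3,fy=3); b=cv2.resize(c['img'],(400,250)); 
im=np.zeros((450,800,3),'uint8'); im[:,:480]=a; im[:200,480:]=cv2.resize(c['img'],(320,200)); save(c,'fin',im)
```

```text
tcp [0.4692 0.1712 0.2559] yaw -0.08737567038751529 t 26.95 F [0.2968 0.7507 0.0639] w 0.05981867735198149
lid_mid 0.76 [317.  65.] [0.468  0.2794]
lid top px [np.float64(416.26571027001023), np.float64(131.9810037127964)] saucer [np.float64(409.36061081831895), np.float64(177.00303340610895)]
```

View pics/fin.png

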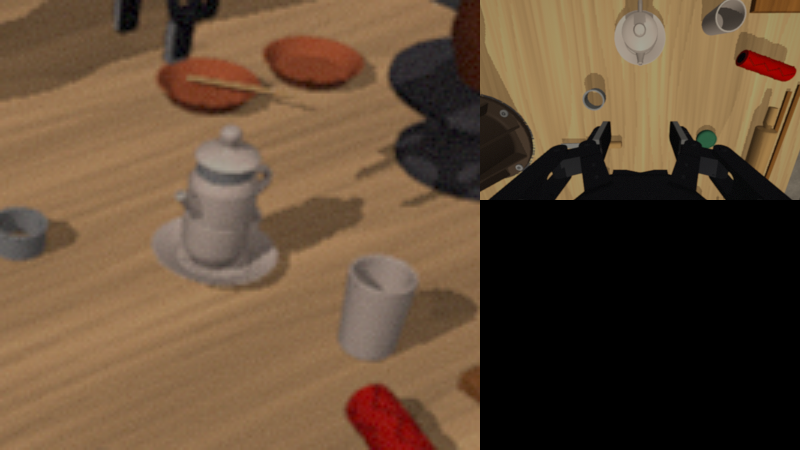

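The stack stands level, with the lid knob at (231,135), the handles facing the banding wheel and the spout on the other side. The gripper is clear, so I'm handing in.

```bash
python3 -c "
from bench import arm
print(arm.hand_in())"
```

```text
the job is handed in; nothing more can be done
None
```

The tea-for-one set is stacked in order on its saucer (cup, teapot, infuser, lid), with both handles pointing left and the spout right; I handed it in at about 27 s and the hand-in returned no verdict.

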